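Peg and tilt the drawing easel, and hold it at the set angle

ROBOT

A 6-joint arm with a two-finger parallel gripper is mounted at the origin on the work surface. World frame = base frame: x ahead of the robot, y to its left, z up, the work surface at z = 0. Lengths are in m, angles in rad, forces in N, time in s.
With the tool pointing down it reaches from about 0.35 to 0.85 m from the base axis. Payload 8.1 kg.
Tool frame: the origin (TCP) lies on the mounting face of the last link; the fingertips stand 186 mm ahead of it and the grasp point (between the pads) lies 167 mm ahead of it; z points along the fingers, y is the line along which they close (so a half turn about z gives the same grasp; the last joint's range is limited). The gripper opens to 93 mm and grips with 3 to 60 N. Pads are 15 mm wide; open, the fingers measure 128 mm over their backs; the gripper's body (75 mm by 188 mm) begins 65 mm behind the grasp point.
Start: joints at [-1.201, 0.13, 1.488, -0, 1.523, -0.085], TCP at [0.264, -0.539, 0.405] pointing down, gripper open.
Joint ranges: [-2.96, 2.96], [-0.89, 2.26], [0.02, 2.5], [-1.34, 4.48], [0, 2.73], [-2.66, 2.66]. Speed limits (rad/s): [2.39, 2.39, 2.79, 3.14, 3.14, 3.14].

INTERFACE

Orientations are given as a rotation vector (axis times angle).
In Python, from plant import read_state, read_camera, camera_params, close_job gives the robot as it stands. The module is installed in compiled form; this text tells all that it offers.
- The arm moves only by the tool servo_tool, never from a script. Its argument "increments" is a list of rows, each an object with "slide": the shift along the tool's x, y, z in mm, a list of three; "dr": the turn, a rotation vector about the tool's x, y, z in rad, a list of three; "jaw": the closure, from 0 (fully open) to 1 (shut). In form: [{"slide": [x, y, z], "dr": [ax, ay, az], "jaw": jaw}, ...]. A call has 1 to 20 rows; each row is the pose to reach, as a shift and turn from the pose commanded when the call began, along the tool's axes at that moment; what a row does not reach only later rows make up. A row lasts 1/10 s, in which the tool goes at most 50 mm and 8.59 degrees, less where a joint would pass 70% of its speed; a pose out of reach is approached as far as the arm can. A call with a gripper value outside its range is refused whole. The fingers move at their own pace and stop on an object; "force" is the grip in N (left out, the last holds). Time passes only in rows, so rows that repeat a pose let the fingers close. It gives the time, the measured TCP pose, the force, the opening and the grip force at its end, in the units of the state.
- read_state(): the state, without advancing time (a new reading comes with each control period).
- read_camera(name): name is "scene" or "top" or "wrist"; returns (picture, depth): 480x640x3 uint8, red, green, blue; 480x640 float32, m along the optical axis (not along the pixel's ray), 0 where there is no reading.
- camera_params(name): a dict with "fx", "fy", "cx", "cy" (pixels), "rvec" (rotation vector, rad) and "tvec" (3), from world to camera coordinates, as OpenCV has them. Camera axes: x right, y down, z forward; pixel columns grow to the right and rows downward; lengths in m; the calibration is good to about 2 mm. A picture is of the moment at which its call begins: read the wrist's pose just before it. camera_params takes no time and is no camera call; for the wrist camera it gives the pose at the moment of the call.
- close_job(): hands the job in; it is judged then, once.
The state is a dict: "t": time; "q": joint angles; "dq": joint speeds; "joint_torque": joint torques, N m; "tool_pos": TCP position; "orientation": TCP orientation; "force": force on the tool from outside, world axes, zero at the start; "wrist_torque": the same for the moment, N m; "opening": finger opening in m; "gripper_force": force on a finger pad.
Only numpy, scipy, OpenCV 4.12 (cv2) and the standard library are available. Lean on these libraries where they do the work, as an engineer would, in place of code of your own. Each camera call takes 0.05 s, during which the arm holds its last target. There are 200 camera calls.

TASK

Take the loose wooden stop peg out of its block and push it fully home into the free hole of the tabletop easel's board, so that the picture panel has both its pegs to rest on. Then lift the board by its carrying handle until its pointer lines up with the red mark on the angle scale, without letting the board drop back or shifting the red mark, and finish still holding it there steadily by the handle, not letting go, so that I can tighten the clamp knobs. Keep the panel lying square on the board above the pegs, and leave the pastels, eraser, pencil and daikon where they are.

Things in the scene. Friction and masses are not known exactly. Their poses are not given: they have to be found in the camera images.
- easel: tabletop drawing easel, fixed, wooden base 270 (x) x 318 mm. Origin on the table under its middle; x from the handle side to the hinge side, y to the side with the angle scale. Hinge line along y at x = 120, z = 63 mm. The flat board covers x -126 to 120, y -170 to 170, z 54 to 72 mm. At y = +-176 mm stand fixed quadrant plates, 167 mm in radius about the hinge line, up to 205 mm high
- hinge_mid (a point): middle of the easel's hinge line (its centre, 63 mm above the table)
- tilt (a joint): angle of the easel's light wooden board (340 x 246 x 18 mm, 0.7 kg with the handle) about the hinge line, rad: 0 lying flat on the base, growing as the handle end goes up, at most 0.97. The hinge is slack: let go, the board falls flat
- board: the easel's tilting board with its carrying handle: a bright round bar bent to a U, standing out of the edge opposite the hinge, in the board's mid plane; turns with the board. Origin on the middle of the hinge line, axes the easel's at board angle 0. The grip bar, 13 mm thick, lies along y, 300 mm from the hinge line (its -x), 54 mm beyond the board's edge; its tan sleeve is the middle 90 mm
- handle_grip (a point): centre of the handle's grip bar, 63 mm above the table when the board lies flat. Clear room between the bar and the board's edge: 48 mm; nothing lies under the bar but the table. The bar is round, so closed fingers can stay upright while the board turns
- mark (a joint): angle at which the red mark is set, rad, about the same hinge line and counted as the board's angle; the board is right when tilt equals this value (between 0.40 and 0.75). The mark stays put unless it is pushed
- mark_tip (a point): inner tip of the red mark, a clip 20 x 22 x 9 mm on the rim of the quadrant plate on the easel's +y side, 167 mm from the hinge line and 179 mm to the side. The line from the hinge line to the tip shows the angle wanted. Its axes are the board's axes at that angle
- pointer_tip (a point): tip of the dark blue pointer on the board's +y edge, 163 mm from the hinge line, 179 mm to the side, at mid thickness; it moves along the scale with the board. Its axes are the board's (x towards the hinge, z out of the face)
- hole_free (a point): mouth of the free peg hole, in the board's upper face 85 mm from the hinge line and 70 mm to the +y side; 72 mm above the table with the board flat. Round, 9.5 mm wide with a 1.5 mm chamfer, 14 mm deep (blind), dark ferrule 19 mm across. Axes as the board's, z out of the hole
- hole_set (a point): mouth of the like hole 70 mm to the -y side, in which the other peg already stands
- peg: the loose stop peg, dark wood, 15 g: round shank 8 mm thick with a chamfered foot, 60 mm long over all, its top 14 mm a round head 14 mm thick. Origin: centre of its foot, z along the peg to the head. At the start it stands upright in the middle hole of the block, 20 mm deep, its foot 16 mm above the table. Fully home in the board its foot is 14 mm below the hole's mouth and 46 mm stand out
- peg_tip (a point): centre of the loose peg's foot
- peg_set: the other peg, of the same kind, already fully home in the other hole; leave it there. Origin: centre of its foot
- peg_set_tip (a point): centre of that peg's foot
- block: wooden peg block 120 (x) x 60 x 36 mm, fixed on the table at either side of the easel, with three holes 40 mm apart along its x; the middle one holds the loose peg. Origin: centre of its underside
- panel: white picture panel 130 (x) x 200 (y) x 8 mm, 0.13 kg, loose on the board's upper face with its long lower edge 3 to 7 mm up-slope of the pegs. Origin: centre of its underside; x towards the hinge. It may slide down onto the pegs as the board tilts
- pastels: open white tray of pastels, 150 (x) x 90 x 18 mm, on the table at the other side of the easel from the block. Origin: centre of its underside
- eraser: eraser in a blue sleeve, 55 x 23 x 13 mm. Origin: centre of its underside
- pencil: blue pencil lying on the table along its x, 8 mm thick, ends 92 mm behind and 70 mm ahead of the origin, which is on the table
- daikon: daikon radish lying on a sheet of card, about 320 mm long with its leaves (towards its x), 70 mm thick. Origin: on the table under its middle
There are look-alikes about, which are no part of the job. What is meant by the panel is not pink or turquoise, and is the larger of those in its own colour.

How it is judged:
On the way:
1. the loose peg is fully home in the free hole while the board still lies flat (z of peg_tip in the frame of hole_free between -0.018 and -0.011 m and x of peg_tip in the frame of hole_free between -0.004 and 0.004 m and y of peg_tip in the frame of hole_free between -0.004 and 0.004 m and value of joint tilt below 0.05 rad), for 0.2 s.
At the end, for the whole second after the job is handed in: the fingers hold the handle bar (over 1.5 N) and keep the board still, within 0.055 rad of the red mark; both pegs at least 9 mm deep in their holes; the panel flat on the board, lower edge within 15 mm of the pegs, within 20 mm sideways of the middle and square to 0.12 rad (angle between the x axis of pointer_tip and the x axis of mark_tip, either way round below 0.055 rad and velocity of joint tilt between -0.05 and 0.05 rad/s and contact force between the fingers and board above 1.5 N and x of the grasp point in the frame of handle_grip between -0.03 and 0.03 m and y of the grasp point in the frame of handle_grip between -0.07 and 0.07 m and z of the grasp point in the frame of handle_grip between -0.045 and 0.045 m and z of peg_tip in the frame of hole_free between -0.018 and -0.009 m and x of peg_tip in the frame of hole_free between -0.004 and 0.004 m and y of peg_tip in the frame of hole_free between -0.004 and 0.004 m and z of peg_set_tip in the frame of hole_set between -0.018 and -0.009 m and x of peg_set_tip in the frame of hole_set between -0.004 and 0.004 m and y of peg_set_tip in the frame of hole_set between -0.004 and 0.004 m and z of panel in the frame of hole_free between -0.004 and 0.006 m and x of panel in the frame of hole_free between -0.086 and -0.063 m and y of panel in the frame of hole_free between -0.09 and -0.05 m and angle between the x axis of panel and the x axis of hole_free, either way round below 0.12 rad); the arm keeps its last pose, push and grip.
It fails at once if the pastel box, eraser, pencil, daikon or red mark is moved (by more than 25 mm; the mark 8 mm) (distance of any of pastels, eraser, pencil, daikon from where it was at the start of the episode above 0.025 m or distance of mark_tip from where it was at the start of the episode above 0.008 m).
It fails at once if the board is let drop back (falling faster than 1 rad/s) (velocity of joint tilt below -1 rad/s).
It also fails if it takes over 67 s, if anything falls off the work surface, if the arm or the gripper's body presses on something with over 40 N, if the wrist force passes 120 N, or if a joint passes its speed limit or range.

## Working session

There is one attempt and no reset: what is moved stays moved. The work goes in short steps, Python scripts to look and compute and a tool call to move; the robot and the scene stay as the last step left them, time stands still between calls to the robot, and variables do not carry over. Pictures are saved under pics/ and viewed, at most 10 in all, crops included, and the job is handed in when it is done.

Besides the shell and the picture viewer there is one more tool, called after "Emit:" as name([rows], argument=value, ...), one row to a line, values as JSON. servo_tool: Moves the arm, as the interface text tells. Its arguments: {"type":"object","properties":{"increments":{"type":"array"},"force":{"type":"number"}},"required":["increments"]}

```bash
mkdir -p pics; cat > h.py <<'E'
import numpy as np, cv2
from scipy.spatial.transform import Rotation as R
from plant import *
def cap(name):
    p=camera_params(name); im,d=read_camera(name)
    return p,im,d
def world(p,d):
    v,u=np.mgrid[0:480,0:640]
    c=np.stack([(u-p['cx'])/p['fx']*d,(v-p['cy'])/p['fy']*d,d],-1)
    Rm=R.from_rotvec(np.ravel(p['rvec'])).as_matrix()
    return (c-np.ravel(p['tvec']))@Rm
def proj(p,P):
    K=np.array([[p['fx'],0,p['cx']],[0,p['fy'],p['cy']],[0,0,1.]])
    return cv2.projectPoints(np.float64(P).reshape(-1,3),np.float64(p['rvec']),np.float64(p['tvec']),K,None)[0][:,0]
def save(name,im): cv2.imwrite('pics/'+name,im[...,::-1])
E
python3 - <<'E'
from h import *
for n in ('top','scene'):
    p,im,d=cap(n); save(n+'0.png',im); np.savez(n+'0.npz',im=im,d=d,W=world(p,d))
    C=-R.from_rotvec(np.ravel(p['rvec'])).as_matrix().T@np.ravel(p['tvec']); print(n,C,p['fx'])
print(read_state())
E
```

```text
top [0.32991454 0.03190777 1.6023645 ] 575.2607710898002
scene [1.15426513 0.42265848 0.7501137 ] 497.7875366432743
{'t': 0.1, 'q': array([-1.20139278e+00,  1.31093485e-01,  1.48916952e+00,  1.32203792e-05,
        1.52299192e+00, -8.54364213e-02]), 'dq': array([-2.04531392e-05, -2.60149197e-03, -2.25525111e-03,  2.76389882e-03,
        1.06868093e-04, -7.24004512e-04]), 'joint_torque': array([ 8.51833011e-04, -5.61343932e+01, -4.93093586e+01,  7.70249683e-02,
        2.92715494e-02, -2.81410018e-05]), 'tool_pos': array([ 0.26352018, -0.53880719,  0.40378787]), 'orientation': array([-3.05909606e+00, -7.07945806e-01,  3.48772974e-04]), 'force': array([0.33860098, 0.24602832, 0.01896261]), 'wrist_torque': array([-0.04345494,  0.00563258, -0.04811207]), 'gripper_force': 0.0, 'opening': 0.09299488656205467}
```

View pics/top0.png

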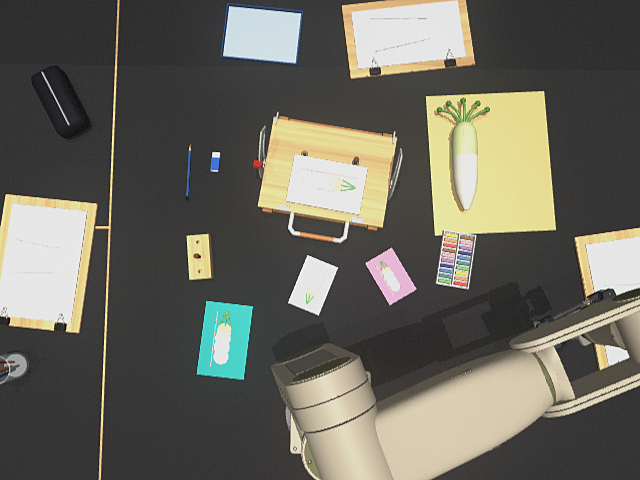

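View pics/scene0.png

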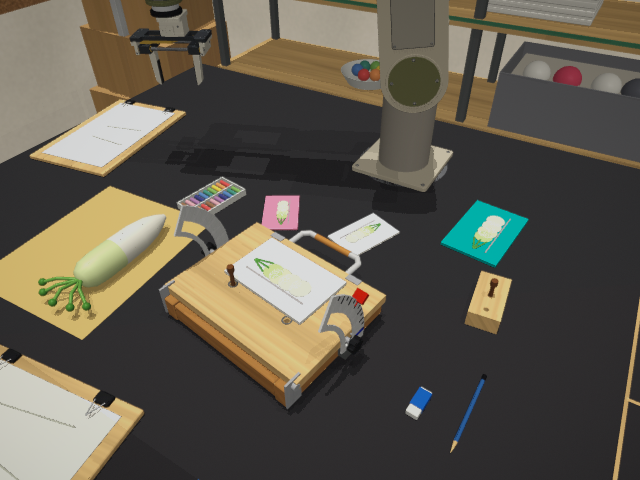

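The top view shows the easel (board about 260–397, 115–230; handle 320,237; red mark 258,163; free hole ~305,152; set peg 356,160), and the block with the peg at (198,257). The scene view shows the free ferrule at (287,319), the red clip at (360,296) and the peg at (492,288).

```bash
python3 - <<'E'
from h import *
T=np.load('top0.npz'); W=T['W']; im=T['im'].astype(int)
def box(m,reg):
    x0,x1,y0,y1=reg; k=np.zeros_like(m); k[y0:y1,x0:x1]=m[y0:y1,x0:x1]
    P=W[k]; r=cv2.minAreaRect(np.float32(P[:,:2])); return P,r,k
z=W[...,2]
P,r,k=box((z>.064)&(z<.085),(250,405,105,235)); print('board',r,np.median(P[:,2]),len(P)); 
P,r,k=box((z>.03)&(z<.042),(180,220,225,290)); print('block',r,np.median(P[:,2]))
print(cv2.boxPoints(r))
P,r,k=box((z>.048),(180,220,225,290)); print('peg',P.mean(0),P[:,2].max(),len(P))
P,r,k=box((im.min(-1)>190)&(z>.07)&(z<.09),(270,385,140,225)); print('panel',r,np.median(P[:,2]))
P,r,k=box((z>.09),(330,375,145,175)); print('pegset',P.mean(0),P[:,2].max(),len(P))
for n in('top','scene'):
    D=np.load(n+'0.npz'); i=D['im'].astype(int); w=D['W']
    m=(i[...,0]>150)&(i[...,1]<50)&(i[...,2]<50); m[:, :250]=0
    if n=='top': m[:,275:]=0; m[:140]=0;m[190:]=0
    else: m[:,:340]=0;m[:,385:]=0;m[:280]=0;m[310:]=0
    print(n,'mark',w[m].mean(0),w[m].min(0),w[m].max(0),m.sum())
P,r,k=box((im[...,0]>120)&(im[...,1]<130)&(im[...,0]-im[...,2]>60)&(z>.05),(295,340,228,248)); print('sleeve',P.mean(0),r)
D=np.load('scene0.npz'); w=D['W']
print('ferrule scene',w[319,287],w[317:322,284:291,2])
for s,reg in (('top',(235,110,415,250)),('scene',(260,180,520,350))):
    a,b,c,d=reg; q=np.load(s+'0.npz')['im'][b:d,a:c]; f=4 if s=='top' else 3
    save(s+'crop.png',cv2.resize(q,None,fx=f,fy=f,interpolation=2))
E
```

```text
board ((0.6233183145523071, 0.014771893620491028), (0.3928076922893524, 0.3203772008419037), 80.76367950439453) 0.07388844897287414 11278
block ((0.41749849915504456, 0.3611906170845032), (0.12036320567131042, 0.06191804260015488), 5.277718544006348) 0.03628664228412752
[[0.35472435 0.3864827 ]
 [0.36041975 0.32482716]
 [0.48027265 0.33589855]
 [0.47457725 0.39755407]]
peg [0.38760955 0.24830555 0.59577315] 1.602364502963817 41
panel ((0.5901921391487122, 0.025169841945171356), (0.22847583889961243, 0.1878756731748581), 84.71846771240234) 0.08000817927326709
pegset [ 0.61742369 -0.04691856  0.33939578] 1.602364502963817 33
top mark [0.6584498  0.19301779 0.14831569] [0.6584498  0.19301779 0.14831569] [0.6584498  0.19301779 0.14831569] 1
scene mark [0.65558972 0.19425314 0.16230974] [0.64241249 0.1815194  0.14497632] [1.15426513 0.42265848 0.7501137 ] 129
sleeve [0.47110135 0.04303674 0.0669911 ] ((0.4697602689266205, 0.04093697667121887), (0.08844034373760223, 0.011632045730948448), 80.90103149414062)
ferrule scene [0.68978271 0.07161101 0.06670963] [[0.7501137  0.07173931 0.07382452 0.07302828 0.0721885  0.07509916
  0.07586989]
 [0.07243676 0.07166786 0.07227309 0.07022765 0.07033999 0.07103676
  0.07473083]
 [0.07095418 0.07019873 0.06768308 0.06670963 0.06870235 0.07100443
  0.07245922]
 [0.06911539 0.06922288 0.06658028 0.06475023 0.06704819 0.06761071
  0.07182656]
 [0.06888277 0.06356322 0.06540583 0.06487576 0.06305589 0.07177232
  0.0717856 ]]
```

View pics/scenecrop.png

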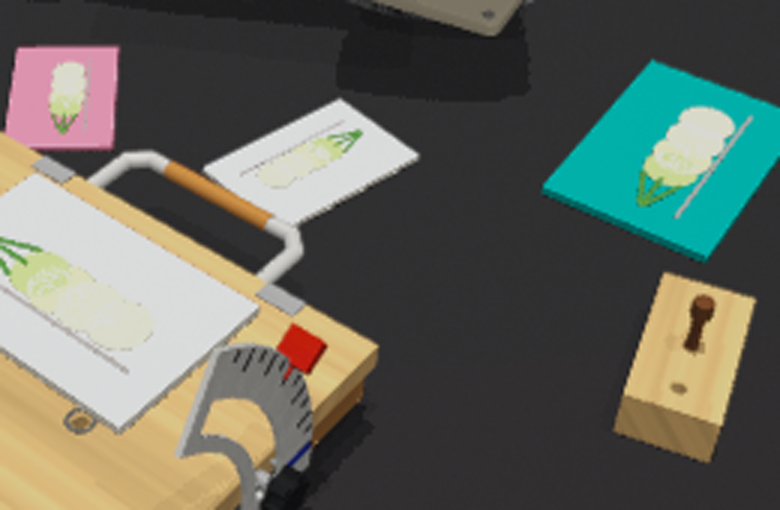

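```bash
cat >> h.py <<'E'
def inc(pos,yaw_y,s=None):
    """slide(mm), dr for tool-down pose with tool y at world angle yaw_y (deg), from present pose"""
    s=s or read_state(); R0=R.from_rotvec(s['orientation']); a=np.deg2rad(yaw_y)
    y=np.array([np.cos(a),np.sin(a),0]); z=np.array([0,0,-1.]); Rt=R.from_matrix(np.stack([np.cross(y,z),y,z],1))
    return (R0.inv().apply(np.array(pos)-s['tool_pos'])*1e3).round(1),(R0.inv()*Rt).as_rotvec().round(3)
E
python3 - <<'E'
from h import *
T=np.load('top0.npz'); S=np.load('scene0.npz')
def mask(D,zr,reg):
    k=np.zeros((480,640),bool);x0,x1,y0,y1=reg
    k[y0:y1,x0:x1]=((D['d']>0)&(D['W'][...,2]>zr[0])&(D['W'][...,2]<zr[1]))[y0:y1,x0:x1]; return k
k=mask(T,(.066,.085),(255,405,110,232)).astype(np.uint8)
k=cv2.morphologyEx(k,cv2.MORPH_OPEN,np.ones((9,9),np.uint8))
r=cv2.minAreaRect(np.float32(T['W'][k>0][:,:2])); print('board',r)
k=mask(S,(.066,.085),(150,400,210,410)).astype(np.uint8)
k=cv2.morphologyEx(k,cv2.MORPH_OPEN,np.ones((11,11),np.uint8))
r2=cv2.minAreaRect(np.float32(S['W'][k>0][:,:2])); print('board scene',r2)
for D,reg in((T,(180,220,225,290)),(S,(470,520,270,320))):
    P=D['W'][mask(D,(.05,.09),reg)]; print('peg',P.mean(0),P[:,2].max(),len(P))
for D,reg in((T,(345,370,145,170)),(S,(220,245,255,292))):
    P=D['W'][mask(D,(.095,.13),reg)]; print('pegset',P.mean(0),P[:,2].max(),len(P))
a=np.deg2rad(-9.2); ex=np.array([np.cos(a),np.sin(a)]); ey=np.array([-ex[1],ex[0]])
grip=np.array([.4705,.0425]); hm=grip+.3*ex; print('hinge',hm,'board c from r',np.array(r[0])+.123*ex,'hole',hm-.085*ex+.07*ey,'hset',hm-.085*ex-.07*ey)
i=S['im'].astype(int); m=(i[...,0]>150)&(i[...,1]<60)&(i[...,2]<60)&(S['d']>0); m[:,:340]=0;m[:,385:]=0;m[:280]=0;m[310:]=0
P=S['W'][m]; e=np.stack([(P[:,:2]-hm)@ex,(P[:,:2]-hm)@ey,P[:,2]-.063],1); rr=np.hypot(e[:,0],e[:,2]); an=np.arctan2(e[:,2],-e[:,0])
print('mark r',np.percentile(rr,[5,50,95]),'ang',np.percentile(an,[5,50,95]),'y',np.percentile(e[:,1],[5,50,95]))
print(inc((.46,-.1,.45),-9)); print(inc((.4175,.361,.36),-9))
s=read_state(); s['tool_pos']=np.array([.46,-.1,.45]); y=np.deg2rad(-9)
E
```

```text
board ((0.6454665064811707, 0.014358431100845337), (0.335145503282547, 0.2453429400920868), 80.67242431640625)
board scene ((0.6469962000846863, 0.009658470749855042), (0.3511568307876587, 0.25475889444351196), 79.315673828125)
peg [0.41745832 0.36063767 0.07478874] 0.08156031062181628 26
peg [0.42185745 0.36139091 0.06809076] 0.07738982599810973 81
pegset [ 0.67068767 -0.06355503  0.11566091] 0.12281748118263992 26
pegset [ 0.67489506 -0.06158765  0.11143403] 0.12002035153534332 76
hinge [ 0.76664088 -0.00546436] board c from r [ 0.76688427 -0.00530695] hole [0.69392598 0.07722508] hset [ 0.67154261 -0.06097399]
mark r [0.16510818 0.17360711 0.1813306 ] ang [0.56489102 0.57883174 0.59100289] y [0.16712709 0.17704307 0.18588196]
(array([ 369.3, -308. ,  -45.6]), array([-0.001, -0.001, -0.959]))
(array([ 533.6, -740.6,   45.1]), array([-0.001, -0.001, -0.959]))
```

Emit:
servo_tool([
  {"slide": [185,-154,-45],"dr": [0,0,-0.5],"jaw": 0},
  {"slide": [185,-154,-45],"dr": [0,0,-0.5],"jaw": 0},
  {"slide": [185,-154,-45],"dr": [0,0,-0.5],"jaw": 0},
  {"slide": [185,-154,-45],"dr": [0,0,-0.5],"jaw": 0},
  {"slide": [369,-308,-46],"dr": [0,0,-0.959],"jaw": 0},
  {"slide": [369,-308,-46],"dr": [0,0,-0.959],"jaw": 0},
  {"slide": [369,-308,-46],"dr": [0,0,-0.959],"jaw": 0},
  {"slide": [369,-308,-46],"dr": [0,0,-0.959],"jaw": 0},
  {"slide": [369,-308,-46],"dr": [0,0,-0.959],"jaw": 0},
  {"slide": [534,-741,45],"dr": [0,0,-0.959],"jaw": 0.3},
  {"slide": [534,-741,45],"dr": [0,0,-0.959],"jaw": 0.3},
  {"slide": [534,-741,45],"dr": [0,0,-0.959],"jaw": 0.3},
  {"slide": [534,-741,45],"dr": [0,0,-0.959],"jaw": 0.3},
  {"slide": [534,-741,45],"dr": [0,0,-0.959],"jaw": 0.3},
  {"slide": [534,-741,45],"dr": [0,0,-0.959],"jaw": 0.3},
  {"slide": [534,-741,45],"dr": [0,0,-0.959],"jaw": 0.3},
  {"slide": [534,-741,45],"dr": [0,0,-0.959],"jaw": 0.3},
  {"slide": [534,-741,45],"dr": [0,0,-0.959],"jaw": 0.3},
  {"slide": [534,-741,45],"dr": [0,0,-0.959],"jaw": 0.3},
  {"slide": [534,-741,45],"dr": [0,0,-0.959],"jaw": 0.3},
], force=15)

```text
t: 2.1
tool_pos: [0.4159, 0.3655, 0.3568]
orientation: [-2.382, -2.045, 0.006]
force: [-0.2, -0.4, -0.2]
opening: 0.0649
gripper_force: 0.0
```

```bash
python3 - <<'E'
from h import *
s=read_state(); print(s['t'],s['tool_pos'],s['orientation'],s['opening'],s['q'])
p,im,d=cap('wrist'); save('w1.png',im); np.savez('w1.npz',im=im,d=d,W=world(p,d))
print(proj(p,[.4175,.361,.076]))
print(inc((.4175,.361,.236),-9))
E
```

```text
2.1 [0.41589592 0.36548081 0.35680691] [-2.38249982 -2.04471956  0.00559456] 0.06494828213252175 [0.62777797 0.03451647 1.6773875  0.00169186 1.43340144 0.77984059]
[[321.2076076  250.64885082]]
(array([ -2.1,   1.7, 121.6]), array([-0.003,  0.002,  0.004]))
```

View pics/w1.png

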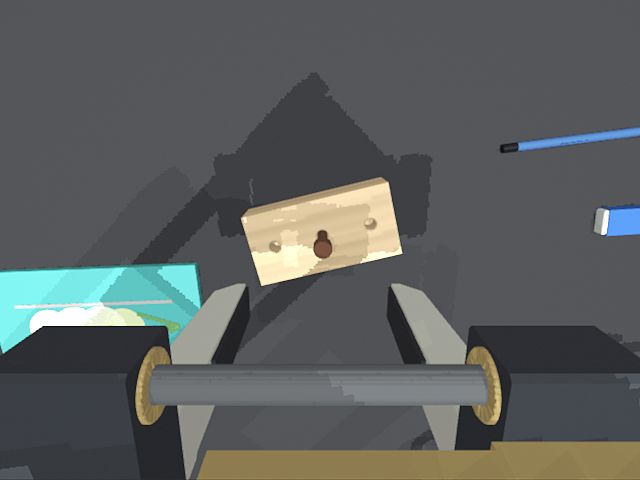

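The peg's head is at (322,248) in the wrist view, and the prediction was (321,251), so the position holds. I'll go down and grip the head.

Emit:
servo_tool([
  {"slide": [0,0,30],"dr": [0,0,0],"jaw": 0.4},
  {"slide": [0,0,60],"dr": [0,0,0],"jaw": 0.5},
  {"slide": [0,0,90],"dr": [0,0,0],"jaw": 0.5},
  {"slide": [0,0,110],"dr": [0,0,0],"jaw": 0.5},
  {"slide": [0,0,123],"dr": [0,0,0],"jaw": 0.5},
  {"slide": [0,0,123],"dr": [0,0,0],"jaw": 0.5},
  {"slide": [0,0,123],"dr": [0,0,0],"jaw": 0.5},
  {"slide": [0,0,123],"dr": [0,0,0],"jaw": 0.5},
])

```text
t: 2.95
tool_pos: [0.4186, 0.3615, 0.2385]
orientation: [2.389, 2.04, 0.004]
force: [-0.3, 0.5, 0.3]
opening: 0.0463
gripper_force: 0.0
```

```bash
python3 - <<'E'
from h import *
s=read_state(); print(s['t'],s['tool_pos'],s['orientation'],s['opening'],s['force'])
p,im,d=cap('wrist'); np.savez('w2.npz',im=im,d=d,W=world(p,d)); W=world(p,d)
m=(d>0)&(W[...,2]>.055)&(W[...,2]<.085)&(abs(W[...,0]-.4175)<.02)&(abs(W[...,1]-.361)<.02)
P=W[m]; print(m.sum(), P.mean(0) if m.any() else 0, P.min(0),P.max(0), proj(p,[.4175,.361,.076]))
print(inc((.4175,.361,.236),-9))
save('w2.png',im)
E
```

```text
2.95 [0.41856561 0.3614924  0.23851607] [2.3888863  2.03985174 0.00426443] 0.04634560962359316 [-0.26646705  0.50181995  0.30274618]
1279 [0.41609286 0.36474297 0.07380448] [0.3975001  0.35453119 0.05500547] [0.42517696 0.37461536 0.08497133] [[312.32832122 329.30275367]]
(array([-0.7, -0.9,  2.5]), array([ 0.002, -0.002, -0.   ]))
```

View pics/w2.png

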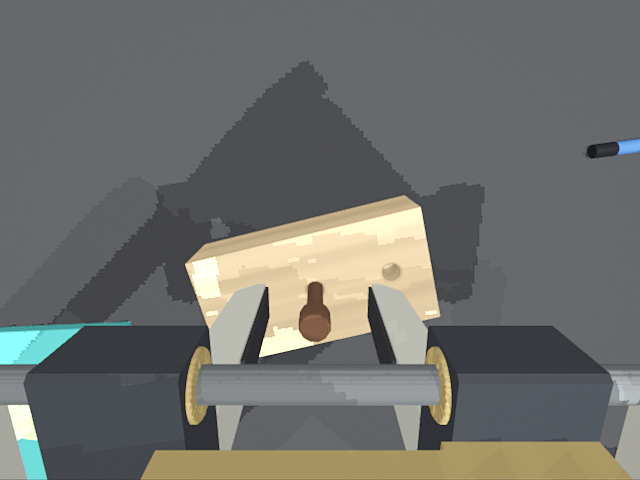

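The head is centred between the fingers at (315,328). I'll close and lift.

Emit:
servo_tool([
  {"slide": [0,0,2],"dr": [0,0,0],"jaw": 0.7},
  {"slide": [0,0,2],"dr": [0,0,0],"jaw": 1},
  {"slide": [0,0,2],"dr": [0,0,0],"jaw": 1},
  {"slide": [0,0,2],"dr": [0,0,0],"jaw": 1},
  {"slide": [0,0,2],"dr": [0,0,0],"jaw": 1},
  {"slide": [0,0,2],"dr": [0,0,0],"jaw": 1},
  {"slide": [0,0,2],"dr": [0,0,0],"jaw": 1},
  {"slide": [0,0,2],"dr": [0,0,0],"jaw": 1},
], force=25)

```text
t: 3.8
tool_pos: [0.4178, 0.3613, 0.2348]
orientation: [-2.389, -2.04, -0.0]
force: [0.5, 0.2, 0.7]
opening: 0.013
gripper_force: 25.0
```

```bash
python3 - <<'E'
from h import *
s=read_state(); print(s['t'],s['tool_pos'],s['orientation'],s['opening'],s['force'],s['gripper_force'])
E
```

```text
3.8 [0.41780671 0.36126339 0.23475248] [-2.38879709e+00 -2.04037497e+00 -1.45626651e-05] 0.013042535435051027 [0.52275859 0.18026465 0.67357511] 25.000043213367462
```

Emit:
servo_tool([
  {"slide": [0,0,-10],"dr": [0,0,0],"jaw": 1},
  {"slide": [0,0,-25],"dr": [0,0,0],"jaw": 1},
  {"slide": [0,0,-60],"dr": [0,0,0],"jaw": 1},
  {"slide": [0,0,-100],"dr": [0,0,0],"jaw": 1},
  {"slide": [0,0,-140],"dr": [0,0,0],"jaw": 1},
  {"slide": [0,0,-180],"dr": [0,0,0],"jaw": 1},
  {"slide": [0,0,-215],"dr": [0,0,0],"jaw": 1},
  {"slide": [-20,27,-225],"dr": [0,0,0],"jaw": 1},
  {"slide": [-45,60,-225],"dr": [0,0,0],"jaw": 1},
  {"slide": [-70,93,-225],"dr": [0,0,0],"jaw": 1},
  {"slide": [-95,127,-225],"dr": [0,0,0],"jaw": 1},
  {"slide": [-120,160,-225],"dr": [0,0,0],"jaw": 1},
  {"slide": [-145,193,-225],"dr": [0,0,0],"jaw": 1},
  {"slide": [-170,227,-225],"dr": [0,0,0],"jaw": 1},
  {"slide": [-195,260,-225],"dr": [0,0,0],"jaw": 1},
  {"slide": [-220,294,-225],"dr": [0,0,0],"jaw": 1},
  {"slide": [-237,317,-220],"dr": [0,0,0],"jaw": 1},
  {"slide": [-237,317,-190],"dr": [0,0,0],"jaw": 1},
  {"slide": [-237,317,-160],"dr": [0,0,0],"jaw": 1},
  {"slide": [-237,317,-160],"dr": [0,0,0],"jaw": 1},
])

```text
t: 5.8
tool_pos: [0.6927, 0.0771, 0.3902]
orientation: [-2.386, -2.036, 0.01]
force: [0.2, 0.3, -0.7]
opening: 0.013
gripper_force: 25.0
```

```bash
python3 - <<'E'
from h import *
read_camera('top');read_camera('top')
s=read_state(); print(s['t'],s['tool_pos'],s['orientation'],s['opening'],s['force'],s['gripper_force'])
p,im,d=cap('wrist'); save('w3.png',im); np.savez('w3.npz',im=im,d=d,W=world(p,d))
print(proj(p,[[.694,.0772,.072],[.6715,-.061,.118],[*s['tool_pos'][:2],s['tool_pos'][2]-.219]]))
p,im,d=cap('scene'); save('s3.png',im); np.savez('s3.npz',im=im,d=d,W=world(p,d))
print(proj(p,[[.694,.0772,.072],[*s['tool_pos'][:2],s['tool_pos'][2]-.219]]))
E
```

```text
5.9 [0.69361196 0.07766623 0.39571022] [-2.38840050e+00 -2.04023701e+00  7.72268316e-04] 0.013008236705308995 [ 0.1259213  -0.09272596 -0.35344534] 25.000034272670746
[[317.54659641 230.99185723]
 [316.97026647 413.5225318 ]
 [316.35905311 277.36507311]]
[[288.16406502 319.87378631]
 [285.28208397 277.69087826]]
```

View pics/w3.png

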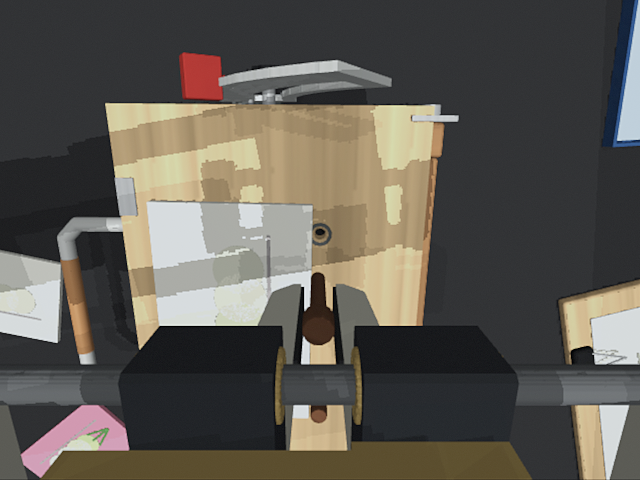

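The ferrule is near (320,233), predicted (317.5,231), and the peg foot is near (318,275). I'll refine both numerically.

```bash
python3 - <<'E'
from h import *
T=np.load('w3.npz'); im=T['im']
c=cv2.resize(im[210:300,280:360],None,fx=6,fy=6,interpolation=cv2.INTER_NEAREST); save('w3c.png',c)
E
```

```text
(no output)
```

View pics/w3c.png

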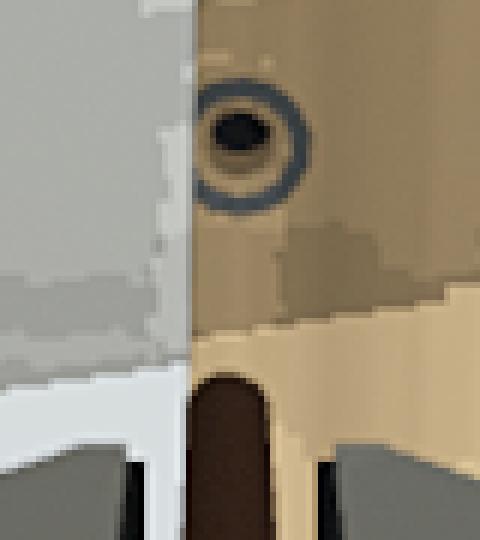

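```bash
python3 - <<'E'
from h import *
s=read_state(); print(s['tool_pos'])
p=camera_params('wrist'); R0=R.from_rotvec(s['orientation'])
f=lambda v:s['tool_pos']+R0.apply(v)
print('foot far edge',proj(p,[f([.003,0,.219]),f([.004,0,.2175]),f([0,0,.219])]))
print('shaft sides lower', proj(p,[f([0,-.004,.2]),f([0,.004,.2])]))
b=proj(p,[[.694,.0772,.072]])[0]
for dx in((.001,0),(0,.001)):
    a=f([0,0,0]); o=np.array([.694,.0772,.072])+R0.apply([dx[0],dx[1],0]); print(dx,proj(p,o)[0]-b)
    print('foot',proj(p,f([dx[0],dx[1],.219]))-proj(p,f([0,0,.219])))
E
```

```text
[0.6941478  0.07788222 0.39804159]
foot far edge [[316.07842845 272.37134119]
 [316.05953059 271.63102129]
 [316.09405956 277.42508609]]
shaft sides lower [[308.05944608 291.10736006]
 [323.75892942 291.08673708]]
(0.001, 0) [-0.00425641 -1.17378983]
foot [[-0.00519679 -1.6801906 ]]
(0, 0.001) [ 1.21078759 -0.00171534]
foot [[ 1.79484019 -0.0023998 ]]
```

Emit:
servo_tool([
  {"slide": [-3,0.5,20],"dr": [0,0,0],"jaw": 1},
  {"slide": [-3,0.5,45],"dr": [0,0,0],"jaw": 1},
  {"slide": [-3,0.5,70],"dr": [0,0,0],"jaw": 1},
  {"slide": [-3,0.5,90],"dr": [0,0,0],"jaw": 1},
  {"slide": [-3,0.5,95],"dr": [0,0,0],"jaw": 1},
  {"slide": [-3,0.5,95],"dr": [0,0,0],"jaw": 1},
  {"slide": [-3,0.5,95],"dr": [0,0,0],"jaw": 1},
  {"slide": [-3,0.5,95],"dr": [0,0,0],"jaw": 1},
  {"slide": [-3,0.5,95],"dr": [0,0,0],"jaw": 1},
])

```text
t: 6.9
tool_pos: [0.6943, 0.0746, 0.3015]
orientation: [2.388, 2.039, 0.003]
force: [-0.1, -0.2, -0.5]
opening: 0.0135
gripper_force: 25.0
```

```bash
python3 - <<'E'
from h import *
s=read_state(); print(s['t'],s['tool_pos'],s['orientation'],s['force'],abs(s['dq']).max())
p,im,d=cap('wrist'); save('w4.png',cv2.resize(im[230:350,240:400],None,fx=5,fy=5,interpolation=cv2.INTER_NEAREST)); np.savez('w4.npz',im=im,d=d)
R0=R.from_rotvec(s['orientation']); f=lambda v:s['tool_pos']+R0.apply(v)
print('hole',proj(p,[.6942,.0747,.072]),'foot far/c',proj(p,[f([.003,0,.219]),f([.004,0,.2175]),f([0,0,.219])]))
print('at mouth (foot dropped)',proj(p,[*f([0,0,0])[:2],.072]))
E
```

```text
6.9 [0.69434212 0.07458005 0.3014697 ] [2.3876019  2.03947385 0.00295798] [-0.06218837 -0.17249253 -0.49374888] 0.007309750942157764
hole [[314.99937969 270.89141758]] foot far/c [[316.1019953  272.40541137]
 [316.08329586 271.66531999]
 [316.11744976 277.45852507]]
at mouth (foot dropped) [[315.27267761 271.04587468]]
```

View pics/w4.png

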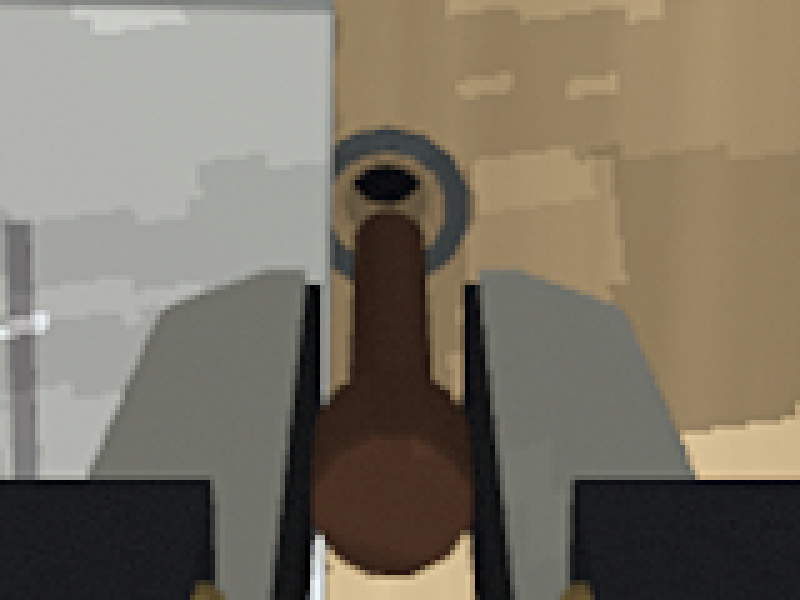

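The shank's foot lines up with the ferrule: ring centre at crop (388,205), shaft axis at 390. Residual is about 0.5 mm. I'll insert now.

Emit:
servo_tool([
  {"slide": [0.3,0.3,4],"dr": [0,0,0],"jaw": 1},
  {"slide": [0.3,0.3,8],"dr": [0,0,0],"jaw": 1},
  {"slide": [0.3,0.3,11],"dr": [0,0,0],"jaw": 1},
  {"slide": [0.3,0.3,14],"dr": [0,0,0],"jaw": 1},
  {"slide": [0.3,0.3,16],"dr": [0,0,0],"jaw": 1},
  {"slide": [0.3,0.3,18],"dr": [0,0,0],"jaw": 1},
  {"slide": [0.3,0.3,20],"dr": [0,0,0],"jaw": 1},
  {"slide": [0.3,0.3,20],"dr": [0,0,0],"jaw": 1},
  {"slide": [0.3,0.3,20],"dr": [0,0,0],"jaw": 1},
])

```text
t: 7.85
tool_pos: [0.6942, 0.0748, 0.2798]
orientation: [2.389, 2.04, 0.0]
force: [-0.9, -0.2, -1.0]
opening: 0.0132
gripper_force: 25.0
```

Emit:
servo_tool([
  {"slide": [0,0,2],"dr": [0,0,0],"jaw": 1},
  {"slide": [0,0,3],"dr": [0,0,0],"jaw": 1},
  {"slide": [0,0,4],"dr": [0,0,0],"jaw": 1},
  {"slide": [0,0,4],"dr": [0,0,0],"jaw": 1},
  {"slide": [0,0,4],"dr": [0,0,0],"jaw": 1},
])

```text
t: 8.35
tool_pos: [0.6945, 0.0749, 0.2766]
orientation: [2.388, 2.04, 0.002]
force: [-1.9, 0.4, 5.7]
opening: 0.013
gripper_force: 25.0
```

Emit:
servo_tool([
  {"slide": [0,0,1],"dr": [0,0,0],"jaw": 1},
  {"slide": [0,0,2],"dr": [0,0,0],"jaw": 1},
  {"slide": [0,0,2],"dr": [0,0,0],"jaw": 1},
  {"slide": [0,0,2],"dr": [0,0,0],"jaw": 1},
])

```text
t: 8.75
tool_pos: [0.6949, 0.0749, 0.2764]
orientation: [2.387, 2.039, 0.004]
force: [-3.6, 0.8, 14.0]
opening: 0.0133
gripper_force: 25.0
```

Bottomed at the right depth, with 14 N of resistance. I'll relieve the load, release and rise.

Emit:
servo_tool([
  {"slide": [0,0,-4],"dr": [0,0,0],"jaw": 1},
  {"slide": [0,0,-5],"dr": [0,0,0],"jaw": 0.85},
  {"slide": [0,0,-5],"dr": [0,0,0],"jaw": 0.6},
  {"slide": [0,0,-5],"dr": [0,0,0],"jaw": 0.55},
  {"slide": [0,0,-5],"dr": [0,0,0],"jaw": 0.55},
  {"slide": [0,0,-5],"dr": [0,0,0],"jaw": 0.55},
  {"slide": [0,0,-20],"dr": [0,0,0],"jaw": 0.55},
  {"slide": [0,0,-45],"dr": [0,0,0],"jaw": 0.55},
  {"slide": [0,0,-80],"dr": [0,0,0],"jaw": 0.55},
  {"slide": [0,0,-115],"dr": [0,0,0],"jaw": 0.55},
  {"slide": [0,0,-125],"dr": [0,0,0],"jaw": 0.55},
  {"slide": [0,0,-125],"dr": [0,0,0],"jaw": 0.55},
  {"slide": [0,0,-125],"dr": [0,0,0],"jaw": 0.55},
])

```text
t: 10.05
tool_pos: [0.694, 0.0748, 0.3978]
orientation: [-2.388, -2.04, 0.001]
force: [0.3, 0.6, -0.8]
opening: 0.0414
gripper_force: 0.0
```

```bash
python3 - <<'E'
from h import *
s=read_state(); print(s['t'],s['tool_pos'],s['force'],s['opening'],abs(s['dq']).max())
p,im,d=cap('wrist'); W=world(p,d); save('w5.png',im)
ex=np.array([np.cos(np.deg2rad(-9.2)),np.sin(np.deg2rad(-9.2))])
m=(d>0)&(W[...,2]>.105)&(W[...,2]<.13)&(np.hypot(W[...,0]-.694,W[...,1]-.075)<.015); print('peg head',W[m].mean(0),np.percentile(W[m][:,2],95),m.sum())
m=(d>0)&(W[...,2]>.105)&(W[...,2]<.13)&(np.hypot(W[...,0]-.6715,W[...,1]+.061)<.02); print('set head',m.sum(),np.percentile(W[m][:,2],95) if m.any() else 0)
# sleeve
h=cv2.cvtColor(im,cv2.COLOR_RGB2HSV); 
hole=np.array([.6944,.0748]); ey=np.array([-ex[1],ex[0]]); grip=hole-.215*ex-.07*ey
print('grip pred',grip, proj(p,[*grip,.063]))
print('inc', inc((*grip,.35),-9.2))
E
```

```text
10.05 [0.69401    0.07480046 0.39779857] [ 0.31513932  0.58831825 -0.77092535] 0.041445067330517636 0.030286752350954925
peg head [0.6950014  0.07620221 0.11749678] 0.1199197978520205 345
set head 193 0.11992408814589223
grip pred [0.47097402 0.04007492] [[ 78.16015294 302.28640314]]
inc (array([ -69.1, -214.5,   47.3]), array([-0.003,  0.001,  0.004]))
```

View pics/w5.png

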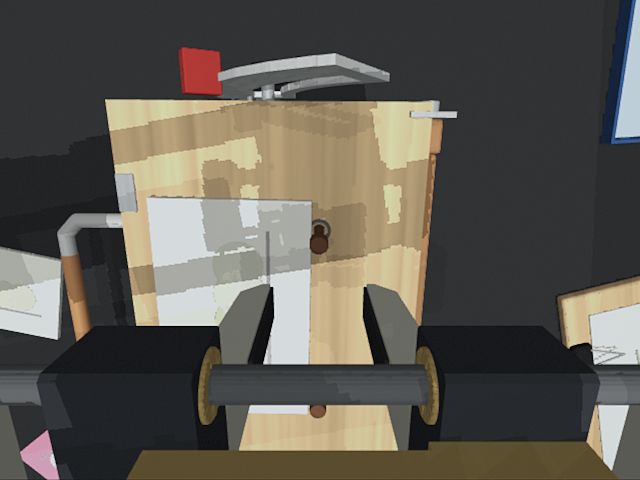

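The peg stands home: its head top is level with the set peg's at 0.12, with the pegs at (319,238) and (318,411). The panel lies square and the handle sleeve is at about (75,300) as predicted. I'll move over the handle and down.

Emit:
servo_tool([
  {"slide": [-12,-36,0],"dr": [0,0,0],"jaw": 0.55},
  {"slide": [-24,-72,0],"dr": [0,0,0],"jaw": 0.55},
  {"slide": [-36,-110,0],"dr": [0,0,0],"jaw": 0.55},
  {"slide": [-48,-150,0],"dr": [0,0,0],"jaw": 0.55},
  {"slide": [-60,-190,0],"dr": [0,0,0],"jaw": 0.55},
  {"slide": [-69,-214,0],"dr": [0,0,0],"jaw": 0.55},
  {"slide": [-69,-214,30],"dr": [0,0,0],"jaw": 0.55},
  {"slide": [-69,-214,65],"dr": [0,0,0],"jaw": 0.55},
  {"slide": [-69,-214,100],"dr": [0,0,0],"jaw": 0.55},
  {"slide": [-69,-214,105],"dr": [0,0,0],"jaw": 0.55},
  {"slide": [-69,-214,105],"dr": [0,0,0],"jaw": 0.55},
  {"slide": [-69,-214,105],"dr": [0,0,0],"jaw": 0.55},
  {"slide": [-69,-214,105],"dr": [0,0,0],"jaw": 0.55},
])

```text
t: 11.4
tool_pos: [0.4729, 0.0401, 0.2957]
orientation: [2.387, 2.039, 0.003]
force: [0.1, -0.3, 0.4]
opening: 0.0418
gripper_force: 0.0
```

```bash
python3 - <<'E'
from h import *
s=read_state(); print(s['t'],s['tool_pos'],s['force'],s['opening'],abs(s['dq']).max())
p,im,d=cap('wrist'); W=world(p,d); save('w6.png',im)
h=cv2.cvtColor(im,cv2.COLOR_RGB2HSV).astype(int)
m=(d>0)&(W[...,2]>.056)&(W[...,2]<.075)&(h[...,0]>8)&(h[...,0]<20)&(h[...,1]>110)&(abs(W[...,0]-.47)<.05)&(abs(W[...,1]-.04)<.07)
P=W[m]; print('sleeve',m.sum(),P.mean(0),cv2.minAreaRect(np.float32(P[:,:2])))
R0=R.from_rotvec(s['orientation']); print('in tool',R0.inv().apply(P.mean(0)-s['tool_pos']))
print('bar pred',proj(p,[.471,.04,.063]), inc((.471,.04,.230),-9.2))
E
```

```text
11.4 [0.47293378 0.04010913 0.29568282] [ 0.10346907 -0.33733164  0.37863972] 0.04181933770712478 0.0038259401123836166
sleeve 3218 [0.4720565  0.04349289 0.06926939] ((0.4715779721736908, 0.04072807356715202), (0.09077145159244537, 0.012964016757905483), 80.62554931640625)
in tool [ 0.00311799 -0.00205181  0.22640965]
bar pred [[311.89550683 269.76515722]] (array([-0.4, -2. , 65.6]), array([ 0.003, -0.   ,  0.004]))
```

Emit:
servo_tool([
  {"slide": [0,-1.5,25],"dr": [0,0,0],"jaw": 0.55},
  {"slide": [0,-1.5,50],"dr": [0,0,0],"jaw": 0.55},
  {"slide": [0,-1.5,65],"dr": [0,0,0],"jaw": 0.55},
  {"slide": [0,-1.5,66],"dr": [0,0,0],"jaw": 0.55},
  {"slide": [0,-1.5,66],"dr": [0,0,0],"jaw": 0.55},
  {"slide": [0,-1.5,66],"dr": [0,0,0],"jaw": 0.8},
  {"slide": [0,-1.5,66],"dr": [0,0,0],"jaw": 1},
  {"slide": [0,-1.5,66],"dr": [0,0,0],"jaw": 1},
  {"slide": [0,-1.5,66],"dr": [0,0,0],"jaw": 1},
  {"slide": [0,-1.5,66],"dr": [0,0,0],"jaw": 1},
  {"slide": [0,-1.5,66],"dr": [0,0,0],"jaw": 1},
], force=25)

```text
t: 12.55
tool_pos: [0.4706, 0.0404, 0.2281]
orientation: [2.389, 2.04, 0.0]
force: [-3.9, 0.1, 6.5]
opening: 0.0112
gripper_force: 25.0
```

```bash
python3 - <<'E'
from h import *
s=read_state(); print(s['tool_pos'],s['q'])
print('yaw tool y', np.rad2deg(np.arctan2(*R.from_rotvec(s['orientation']).apply([0,1,0])[[1,0]])))
th=np.linspace(.579/18,.579,18)
for t in th: print(np.round([0,300*(1-np.cos(t)),-300*np.sin(t)],1).tolist())
E
```

```text
[0.47064611 0.04036567 0.22811011] [-2.30559335e-02 -5.13005148e-02  2.01184430e+00  2.91778942e-05
  1.18092044e+00  1.33954365e-01]
yaw tool y -8.996662923723733
[0.0, 0.2, -9.6]
[0.0, 0.6, -19.3]
[0.0, 1.4, -28.9]
[0.0, 2.5, -38.5]
[0.0, 3.9, -48.0]
[0.0, 5.6, -57.5]
[0.0, 7.6, -67.0]
[0.0, 9.9, -76.4]
[0.0, 12.5, -85.6]
[0.0, 15.4, -94.8]
[0.0, 18.6, -103.9]
[0.0, 22.1, -112.9]
[0.0, 25.8, -121.8]
[0.0, 29.9, -130.6]
[0.0, 34.2, -139.2]
[0.0, 38.9, -147.7]
[0.0, 43.7, -156.0]
[0.0, 48.9, -164.2]
```

Emit:
servo_tool([
  {"slide": [0,0.1,-5],"dr": [0,0,0],"jaw": 1},
  {"slide": [0,0.3,-12],"dr": [0,0,0],"jaw": 1},
  {"slide": [0,0.6,-19.3],"dr": [0,0,0],"jaw": 1},
  {"slide": [0,1.4,-28.9],"dr": [0,0,0],"jaw": 1},
  {"slide": [0,2.5,-38.5],"dr": [0,0,0],"jaw": 1},
  {"slide": [0,3.9,-48],"dr": [0,0,0],"jaw": 1},
  {"slide": [0,5.6,-57.5],"dr": [0,0,0],"jaw": 1},
  {"slide": [0,7.6,-67],"dr": [0,0,0],"jaw": 1},
  {"slide": [0,9.9,-76.4],"dr": [0,0,0],"jaw": 1},
  {"slide": [0,12.5,-85.6],"dr": [0,0,0],"jaw": 1},
  {"slide": [0,15.4,-94.8],"dr": [0,0,0],"jaw": 1},
  {"slide": [0,18.6,-103.9],"dr": [0,0,0],"jaw": 1},
  {"slide": [0,22.1,-112.9],"dr": [0,0,0],"jaw": 1},
  {"slide": [0,25.8,-121.8],"dr": [0,0,0],"jaw": 1},
  {"slide": [0,29.9,-130.6],"dr": [0,0,0],"jaw": 1},
  {"slide": [0,34.2,-139.2],"dr": [0,0,0],"jaw": 1},
  {"slide": [0,37,-144.5],"dr": [0,0,0],"jaw": 1},
  {"slide": [0,38.9,-147.7],"dr": [0,0,0],"jaw": 1},
  {"slide": [0,38.9,-147.7],"dr": [0,0,0],"jaw": 1},
  {"slide": [0,38.9,-147.7],"dr": [0,0,0],"jaw": 1},
])

```text
t: 14.55
tool_pos: [0.5082, 0.0343, 0.3758]
orientation: [-2.387, -2.039, 0.005]
force: [-13.2, -0.1, 1.9]
opening: 0.011
gripper_force: 25.0
```

```bash
python3 - <<'E'
from h import *
s=read_state(); print(s['t'],s['tool_pos'],s['force'],s['opening'],s['gripper_force'],abs(s['dq']).max())
a=np.deg2rad(-9.3); ex=np.array([np.cos(a),np.sin(a)]); ey=np.array([-ex[1],ex[0]]); hm=np.array([.4716,.0407])+.3*ex
g=s['tool_pos']-[0,0,.167]; v=g[:2]-hm; print('grasp angle',np.arctan2(g[2]-.063,-v@ex),'r',np.hypot(g[2]-.063,v@ex),'lat',v@ey)
p,im,d=cap('scene'); W=world(p,d); np.savez('s7.npz',im=im,d=d,W=W)
e=np.stack([(W[...,:2]-hm)@ex,(W[...,:2]-hm)@ey,W[...,2]-.063],-1); r=np.hypot(e[...,0],e[...,2]); an=np.arctan2(e[...,2],-e[...,0])
i=im.astype(int); ok=(d>0)&(abs(e[...,1]-.177)<.025)
m=ok&(i[...,0]>140)&(i[...,1]<60)&(i[...,2]<60)&(r>.15)&(r<.2)
b=ok&(i[...,2]>60)&(i[...,0]<60)&(i[...,1]<80)&(i[...,2]-i[...,0]>30)&(r>.1)&(r<.19)
for n,k in(('mark',m),('pointer',b)):
    if k.any(): print(n,k.sum(),np.percentile(r[k],[5,50,95]),np.percentile(an[k],[5,50,95]),np.argwhere(k).mean(0))
# board face plane angle
f=(d>0)&(abs(e[...,1])<.15)&(e[...,0]<-.02)&(e[...,0]>-.075)&(e[...,2]>.02)&(e[...,2]<.1)
P=e[f]; c=np.polyfit(-P[:,0],P[:,2],1); 
for _ in range(4):
    q=abs(np.polyval(c,-P[:,0])-P[:,2])<.006; c=np.polyfit(-P[q][:,0],P[q][:,2],1)
print('face angle',np.arctan(c[0]),q.sum(),c[1])
q=im[220:380,260:420]; save('s7.png',cv2.resize(q,None,fx=3.7,fy=3.7,interpolation=cv2.INTER_CUBIC))
for t in(.52,.579): print(t,[ (proj(p,[*(hm-rr*np.cos(t)*ex+.179*ey),.063+rr*np.sin(t)])[0]).round(1) for rr in(.163,.167)])
E
```

```text
14.55 [0.50817879 0.03429174 0.37580895] [-13.19009977  -0.12034437   1.92671536] 0.010969483507106376 25.00130206346512 0.003065892165088663
grasp angle 0.5064356141962855 r 0.3005977417515877 lat -0.0004127558925037257
mark 138 [0.1658101  0.17477816 0.18324665] [0.55975578 0.57309618 0.58202655] [295.51449275 359.57246377]
pointer 21 [0.13916295 0.14989076 0.15927638] [0.49713687 0.50934634 0.52447451] [310.61904762 353.23809524]
face angle 0.5019161550786135 4941 0.010330018960297284
0.52 [array([357.4, 303.3]), array([358.7, 301.2])]
0.579 [array([355.7, 301.6]), array([357.1, 299.5])]
```

View pics/s7.png

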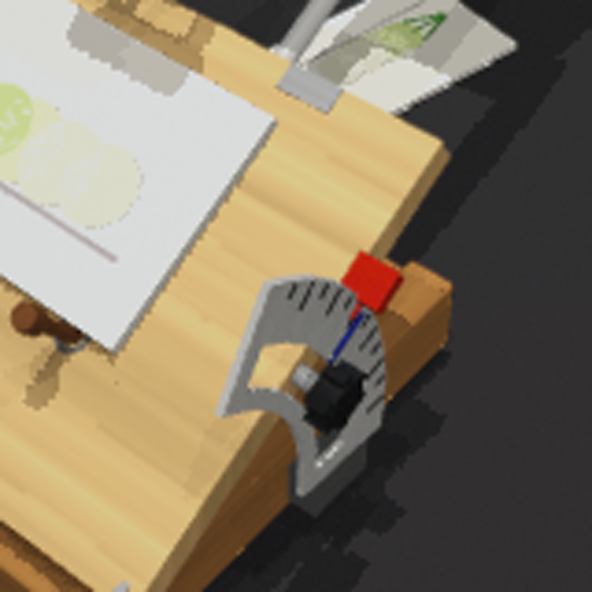

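The pointer (blue, crop (333,360)–(360,318)) is just short of the red clip's thin tip. The red face I see is probably the clip's upper side, 4.5 mm off its mid plane, so I'll fit the clip as a box.

```bash
python3 - <<'E'
from h import *
from scipy.optimize import differential_evolution as DE
p=camera_params('scene')
a=np.deg2rad(-9.3); ex=np.array([np.cos(a),np.sin(a)]); ey=np.array([-ex[1],ex[0]]); hm=np.array([.4716,.0407])+.3*ex
def pt(r,t,y,n=0): # n: normal offset
    X=-r*np.cos(t)+n*np.sin(t); Z=r*np.sin(t)+n*np.cos(t)
    return np.array([*(hm+X*ex+y*ey),.063+Z])
for f in('scene0.npz','s7.npz'):
    im=np.load(f)['im'].astype(int); m=(im[...,0]>110)&(im[...,1]<70)&(im[...,2]<70)&(im[...,0]>2.2*im[...,1])
    k=np.zeros_like(m);k[280:312,345:380]=m[280:312,345:380]; big=cv2.resize(k[270:320,335:390].astype(np.float32),None,fx=4,fy=4)>.5
    def cost(x):
        t,rc,yc=x; C=[pt(rc+sr*.010,t,yc+sy*.011,sn*.0045) for sr in(-1,1) for sy in(-1,1) for sn in(-1,1)]
        q=(proj(p,C)-[335,270]+.5)*4-.5; z=np.zeros(big.shape,np.uint8)
        cv2.fillConvexPoly(z,cv2.convexHull(np.float32(q)).round().astype(int),1); z=z>0
        return -(z&big).sum()/(z|big).sum()
    r=DE(cost,[(.4,.7),(.165,.19),(.165,.19)],seed=1); print(f,k.sum(),r.x,r.fun)
    # ray-plane at y=.179 for tip reds and pointer blues
    Rm=R.from_rotvec(np.ravel(p['rvec'])).as_matrix(); C=-Rm.T@np.ravel(p['tvec'])
    def ra(mask):
        v,u=np.nonzero(mask); D=np.stack([(u-p['cx'])/p['fx'],(v-p['cy'])/p['fy'],0*u+1.],1)@Rm
        s=(.179-(C[:2]-hm)@ey)/(D[:,:2]@ey); P=C+s[:,None]*D; X=(P[:,:2]-hm)@ex; Z=P[:,2]-.063
        return np.c_[u,v,np.hypot(X,Z).round(4),np.arctan2(Z,-X).round(3)]
    A=ra(k); print('low-r reds\n',A[np.argsort(A[:,2])][:10])
    b=(im[...,2]-im[...,0]>25)&(im[...,2]-im[...,1]>20); kb=np.zeros_like(b); kb[295:350,335:365]=b[295:350,335:365]
    B=ra(kb); print('blue',len(B),np.median(B[:,3]) if len(B) else 0,'\n',B[np.argsort(-B[:,2])][:6])
E
```

```text
scene0.npz 153 [0.40853552 0.17847433 0.16716524] -0.7759186351706037
low-r reds
 [[3.550e+02 3.050e+02 1.581e-01 5.490e-01]
 [3.550e+02 3.040e+02 1.593e-01 5.630e-01]
 [3.560e+02 3.040e+02 1.604e-01 5.410e-01]
 [3.560e+02 3.030e+02 1.616e-01 5.550e-01]
 [3.560e+02 3.020e+02 1.628e-01 5.690e-01]
 [3.570e+02 3.020e+02 1.640e-01 5.470e-01]
 [3.570e+02 3.010e+02 1.651e-01 5.600e-01]
 [3.560e+02 3.000e+02 1.653e-01 5.950e-01]
 [3.580e+02 3.010e+02 1.663e-01 5.390e-01]
 [3.570e+02 3.000e+02 1.664e-01 5.740e-01]]
blue 14 -0.0024999999999999996 
 [[ 3.630e+02  3.280e+02  1.633e-01 -1.200e-02]
 [ 3.620e+02  3.290e+02  1.604e-01 -1.200e-02]
 [ 3.620e+02  3.280e+02  1.601e-01  6.000e-03]
 [ 3.610e+02  3.300e+02  1.574e-01 -1.200e-02]
 [ 3.610e+02  3.290e+02  1.572e-01  7.000e-03]
 [ 3.600e+02  3.310e+02  1.545e-01 -1.200e-02]]
s7.npz 160 [0.40789001 0.17945799 0.16704507] -0.7896253602305475
low-r reds
 [[3.550e+02 3.050e+02 1.581e-01 5.490e-01]
 [3.550e+02 3.040e+02 1.593e-01 5.630e-01]
 [3.560e+02 3.040e+02 1.604e-01 5.410e-01]
 [3.560e+02 3.030e+02 1.616e-01 5.550e-01]
 [3.560e+02 3.020e+02 1.628e-01 5.690e-01]
 [3.570e+02 3.020e+02 1.640e-01 5.470e-01]
 [3.570e+02 3.010e+02 1.651e-01 5.600e-01]
 [3.560e+02 3.000e+02 1.653e-01 5.950e-01]
 [3.580e+02 3.010e+02 1.663e-01 5.390e-01]
 [3.570e+02 3.000e+02 1.664e-01 5.740e-01]]
blue 28 0.5055000000000001 
 [[3.580e+02 3.050e+02 1.619e-01 4.830e-01]
 [3.570e+02 3.050e+02 1.606e-01 5.050e-01]
 [3.570e+02 3.060e+02 1.595e-01 4.900e-01]
 [3.560e+02 3.060e+02 1.582e-01 5.120e-01]
 [3.560e+02 3.070e+02 1.571e-01 4.980e-01]
 [3.560e+02 3.080e+02 1.560e-01 4.830e-01]]
```

Pointer reads −0.0025 rad when flat and 0.5055 now. The mark's thin tip is at about 0.553. I'll raise by 0.048 rad.

Emit:
servo_tool([
  {"slide": [0,1.2,-3],"dr": [0,0,0],"jaw": 1},
  {"slide": [0,3,-6.5],"dr": [0,0,0],"jaw": 1},
  {"slide": [0,5,-10],"dr": [0,0,0],"jaw": 1},
  {"slide": [0,6,-12.4],"dr": [0,0,0],"jaw": 1},
  {"slide": [0,6,-12.4],"dr": [0,0,0],"jaw": 1},
  {"slide": [0,6,-12.4],"dr": [0,0,0],"jaw": 1},
  {"slide": [0,6,-12.4],"dr": [0,0,0],"jaw": 1},
  {"slide": [0,6,-12.4],"dr": [0,0,0],"jaw": 1},
])

```text
t: 15.4
tool_pos: [0.5147, 0.0332, 0.3881]
orientation: [-2.388, -2.04, 0.002]
force: [-5.4, -1.0, 0.1]
opening: 0.0106
gripper_force: 25.0
```

```bash
python3 - <<'E'
from h import *
s=read_state(); print(s['t'],s['tool_pos'],s['force'],s['gripper_force'],abs(s['dq']).max())
p,im8,d=cap('scene'); W=world(p,d)
a=np.deg2rad(-9.3); ex=np.array([np.cos(a),np.sin(a)]); ey=np.array([-ex[1],ex[0]]); hm=np.array([.4716,.0407])+.3*ex
g=s['tool_pos']-[0,0,.167]; v=g[:2]-hm; print('grasp angle',np.arctan2(g[2]-.063,-v@ex),np.hypot(g[2]-.063,v@ex))
im=im8.astype(int); Rm=R.from_rotvec(np.ravel(p['rvec'])).as_matrix(); C=-Rm.T@np.ravel(p['tvec'])
def ra(mask):
    v,u=np.nonzero(mask); D=np.stack([(u-p['cx'])/p['fx'],(v-p['cy'])/p['fy'],0*u+1.],1)@Rm
    q=(.179-(C[:2]-hm)@ey)/(D[:,:2]@ey); P=C+q[:,None]*D; X=(P[:,:2]-hm)@ex; Z=P[:,2]-.063
    return np.c_[u,v,np.hypot(X,Z).round(4),np.arctan2(Z,-X).round(3)]
b=(im[...,2]-im[...,0]>25)&(im[...,2]-im[...,1]>20); k=np.zeros_like(b); k[290:350,335:365]=b[290:350,335:365]; B=ra(k); print('blue',len(B),np.median(B[:,3]))
m=(im[...,0]>110)&(im[...,0]>2.2*im[...,1])&(im[...,0]>2*im[...,2]); k=np.zeros_like(m);k[280:312,345:380]=m[280:312,345:380]; A=ra(k); A=A[A[:,2]<.165]; print('red tip',len(A),A[:,3].mean())
# panel in board frame
t=.553; e=np.stack([(W[...,:2]-hm)@ex,(W[...,:2]-hm)@ey,W[...,2]-.063],-1)
bx=e[...,0]*np.cos(t)-e[...,2]*np.sin(t); bz=e[...,0]*np.sin(t)+e[...,2]*np.cos(t)
k=(d>0)&(abs(bz-.017)<.01)&(im.min(-1)>100)&(im.max(-1)-im.min(-1)<60)&(bx<-.06)&(bx>-.24)&(abs(e[...,1])<.14)
k=cv2.morphologyEx(k.astype(np.uint8),cv2.MORPH_OPEN,np.ones((5,5),np.uint8))>0
print('panel',cv2.minAreaRect(np.float32(np.c_[bx[k],e[...,1][k]])),'lower edge',np.percentile(bx[k],99),'peg edge',-.085-.004)
for y in(.07,-.07):
    k=(d>0)&(abs(bx+.085)<.012)&(abs(e[...,1]-y)<.012)&(bz>.035)&(bz<.075); print('peg',y,k.sum(),np.percentile(bz[k],97) if k.any() else 0)
E
```

```text
15.4 [0.51467444 0.03317806 0.38814853] [-5.43520411 -0.95272117  0.12984004] 25.003279745578766 0.0011720145495651504
grasp angle 0.5528996510890646 0.30114519982869364
blue 29 0.552
red tip 0 nan
panel ((-0.1546318531036377, -0.007019609212875366), (0.20871318876743317, 0.13185887038707733), 89.21243286132812) lower edge -0.0897399586053497 peg edge -0.08900000000000001
peg 0.07 76 0.056729938837856764
peg -0.07 69 0.05612661330971644<stdin>:12: RuntimeWarning: Mean of empty slice.
  ret = ret.dtype.type(ret / rcount)
```

Emit:
servo_tool([
  {"slide": [0,0,0],"dr": [0,0,0],"jaw": 1},
  {"slide": [0,0,0],"dr": [0,0,0],"jaw": 1},
  {"slide": [0,0,0],"dr": [0,0,0],"jaw": 1},
  {"slide": [0,0,0],"dr": [0,0,0],"jaw": 1},
  {"slide": [0,0,0],"dr": [0,0,0],"jaw": 1},
])

```text
t: 15.95
tool_pos: [0.5147, 0.0332, 0.3882]
orientation: [-2.388, -2.04, 0.002]
force: [-5.7, -0.1, -1.0]
opening: 0.0113
gripper_force: 25.0
```

```bash
python3 -c "
from plant import *
print(read_state()['tool_pos']); print(close_job())"
```

```text
[0.51468458 0.03318843 0.38818206]
the job is handed in; nothing more can be done
None
```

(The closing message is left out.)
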